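# Load a punch in the run-out gauge

## Robot

A 6-joint arm with a two-finger parallel gripper is mounted at the origin on a cart in front of the work surface, level with it; the furniture and walls round the work are solid. World frame = base frame: x ahead of the robot, y to its left, z up, the work surface at z = 0. Lengths are in m, angles in rad, forces in N, time in s.
With the tool pointing down it reaches from about 0.35 to 0.85 m from the base axis. Payload 8.1 kg.
Tool frame: the origin (TCP) lies on the centre line of the jaws, within the pads' length; the fingertips stand 22 mm ahead of it and the grasp point (between the pads) lies 3 mm ahead of it; z points along the fingers, y is the line along which they close (so a half turn about z gives the same grasp; the last joint's range is limited). The gripper opens to 93 mm and grips with 3 to 60 N. Pads are 15 mm wide; open, the fingers measure 128 mm over their backs; the gripper's body (75 mm by 188 mm) begins 65 mm behind the grasp point.
Start: joints at [1.234, 0.13, 1.488, -0, 1.523, -0.085], TCP at [0.149, 0.581, 0.241] pointing down, gripper open.
Joint ranges: [-2.96, 2.96], [-0.89, 2.26], [0.02, 2.5], [-1.34, 4.48], [0, 2.73], [-2.66, 2.66]. Speed limits (rad/s): [2.39, 2.39, 2.79, 3.14, 3.14, 3.14].

## Interface

Orientations are given as a rotation vector (axis times angle).
In Python, from plant import robot gives the robot as it stands.
- The arm moves only by the shell command python3 inch.py 'ROWS' [FORCE]. ROWS is a JSON list of rows, 1 to 20 of them, each of 5 numbers: the finger opening in m, then dx, dy, dz in cm, then a turn about the tool's z in units of 0.2 rad; each row shifts and turns the commanded pose from where the row before left it, along the tool's axes as they then stand; what a row does not reach is not made up. A row lasts 1/10 s, in which the tool goes at most 0.05 m and 0.15 rad, less where a joint would pass 70% of its speed; a pose out of reach is approached as far as the arm can. The fingers move at their own pace and stop on an object; FORCE is the grip in N (left out, the last holds). Time passes only in rows, so rows that do not move let the fingers close. It prints the time, the measured TCP pose, the force, the opening and the grip force at its end. Input that does not fit is refused with a message, and nothing moves.
- robot.read_state(): the state, without advancing time (a new reading comes with each control period).
- robot.read_camera(name): name is "scene" or "top" or "wrist"; returns a dict with "image" (400x640x3 uint8, red, green, blue), "fx", "fy", "cx", "cy" (pixels), "dist" ([k1, k2, p1, p2, k3] as OpenCV has them; the pictures are not rectified), "R" (3x3) and "t" (3): a world point X has camera coordinates R X + t. Camera axes: x right, y down, z forward; pixel columns grow to the right and rows downward; lengths in m; the calibration is good to about 2 mm. A picture is of the moment at which its call begins. There is no depth.
- robot.close_job(): hands the job in; it is judged then, once.
The state is a dict: "t": time; "q": joint angles; "dq": joint speeds; "joint_torque": joint torques, N m; "tool_pos": TCP position; "orientation": TCP orientation; "force": force on the tool from outside, world axes, zero at the start; "wrist_torque": the same for the moment, N m; "opening": finger opening in m; "gripper_force": force on a finger pad.
Only numpy, scipy, OpenCV 4.12 (cv2) and the standard library are available. Lean on these libraries where they do the work, as an engineer would, in place of code of your own. Each camera call takes 0.05 s, during which the arm holds its last target. There are 200 camera calls.

## Task

Take the punch with the brass ring from the wooden rack and lay it in the V-groove of the green gauge, stepped nose towards the end stop but still clearly short of it. Then slide it along the groove until its nose pushes in the stop's small sprung tip and lies fully home against the spindle's face, and hold it pressed there for a moment, lightly: the stop is a fine setting and must not be pushed hard. Finally lower the hold-down arm until its roller rests on the punch, with the punch still home and everything else left where it was.

Things in the scene. Friction and masses are not known exactly. Their poses are not given: they have to be found in the camera images.
- punch_brass: The punch to load: steel cylinder, 160 mm long, 20 mm diameter, about 380 g, with a 14 mm wide brass ring round its tail end (59 mm from the middle) and a stepped nose, 14 mm diameter and 10 mm long, at the other end. Origin at the middle of its axis; x along the axis, towards the nose. It starts in one of the rack's two grooves.
- punch_brass_nose (a point): Centre of the flat end of that punch's nose, 80 mm along x from its middle.
- punch_blue: A second punch of the same shape with a blue ring, in the rack's other groove; not wanted.
- rack: Fixed wooden block, 110 x 140 x 26 mm, with two V-grooves along its x, 35 mm either side of its middle. Origin under its centre, z up. A racked punch lies with its axis 30 mm above the bench, nose to +x, its middle within 8 mm of the groove's, ends overhanging; the wood beside it is 4.5 mm lower than its axis.
- gauge: Fixed green base plate of the gauge, 270 x 116 x 14 mm. Origin on the bench under the middle of the V bed; x points along the groove towards the end stop, z up. An indicator with a small dial stands on a column at its stop end, x = 98, y = 50 mm, 145 mm high.
- v_bed: Steel V-block on the gauge, 170 x 60 mm, 90 degree groove along it. Origin at mid-length on the axis of a seated 20 mm punch, 58 mm above the bench; x along the groove to the stop, z up. A punch drags in it (oiled steel) with 0.6 to 1.6 N, more if borne down on. Flat tops beside the groove lie 4.5 mm below the axis. Open tail end at x = -85 mm: a punch pushed home stands out 3 to 21 mm.
- end_stop: Green upright at the block's far end; origin on the groove's axis at its near face, x = 85 mm of v_bed. From it a rigid locked spindle points back along the groove. Its flat 12 mm face stands 13 to 31 mm out (x = 54 to 72 mm of v_bed), set anew each time and not given: feel for it. A brass tip 1.5 mm proud of the face gives at 0.3 N (drag holds the punch against it). Over 12 N upsets the stop.
- hold_down (a joint): Hinge angle of the hold-down arm, rad: 0 when its roller lies on a seated punch, positive when raised (0.8 to 1.15 at the start). Stiff hinge (0.06 N m): it stays where it is left. Hinge axis along the groove at y = 42, z = 16 mm of v_bed; the arm, 12 mm wide, at x = 38 mm, reaches across the groove to -y, its roller 42 mm and its ball knob 76 mm from the hinge.
- hold_down_knob (a point): Centre of the black 18 mm ball knob at the arm's free end; with the arm down it is at x = 38, y = -34, z = 23 mm of v_bed, and it rises on a circle about the hinge. It can be pressed down from above.
- loupe: Black loupe, 34 mm across, 26 mm high, standing on the bench; leave it.
- spare_wheel: Black toothed wheel with a white hub, 45 mm across, 18 mm high; leave it.
- die_segment: Small steel block, 29 x 33 x 16 mm; leave it.

How it is judged:
On the way, in this order (a step that is already met when the one before it is completed fails the run):
1. the brass-ringed punch lies in the V-groove, nose towards the stop and short of it (y of punch_brass in the frame of v_bed between -0.002 and 0.002 m and z of punch_brass in the frame of v_bed between -0.002 and 0.002 m and angle between the x axis of punch_brass and the x axis of v_bed, either way round below 0.04 rad and x of punch_brass_nose in the frame of v_bed between -0.03 and 0.05 m), for 0.3 s.
2. its nose is pressed home against the stop (tip in, on the face) with 2.5 N or more for 0.2 s (y of punch_brass in the frame of v_bed between -0.002 and 0.002 m and z of punch_brass in the frame of v_bed between -0.002 and 0.002 m and angle between the x axis of punch_brass and the x axis of v_bed, either way round below 0.04 rad and contact force between punch_brass and end_stop above 2.5 N and x of punch_brass_nose in the frame of v_bed above 0.05 m), for 0.2 s.
At the end, for the whole second after the job is handed in: The brass-ringed punch lies at rest in the V-groove (axis within 2 mm and 0.04 rad of the groove's), its nose still home: it keeps the end stop's sprung tip pushed in with over 0.15 N (within about 1 mm of the spindle's face), and the hold-down arm is down on it (within 0.05 rad of 0) (y of punch_brass in the frame of v_bed between -0.002 and 0.002 m and z of punch_brass in the frame of v_bed between -0.002 and 0.002 m and angle between the x axis of punch_brass and the x axis of v_bed, either way round below 0.04 rad and contact force between punch_brass and end_stop above 0.15 N and x of punch_brass_nose in the frame of v_bed above 0.05 m and value of joint hold_down between -0.05 and 0.05 rad and linear speed of punch_brass below 0.01 m/s); the robot touches nothing.
It fails at once if the punch presses the end stop with more than 12 N (contact force between punch_brass and end_stop above 12 N).
It fails at once if the blue-ringed punch is moved by more than 15 mm (distance of punch_blue from where it was at the start of the episode above 0.015 m).
It fails at once if the loupe is moved by more than 15 mm (distance of loupe from where it was at the start of the episode above 0.015 m).
It fails at once if the spare feed wheel is moved by more than 15 mm (distance of spare_wheel from where it was at the start of the episode above 0.015 m).
It fails at once if the small die segment is moved by more than 15 mm (distance of die_segment from where it was at the start of the episode above 0.015 m).
It also fails if it takes over 69 s, if anything falls off the work surface, if the arm or the gripper's body presses on something with over 40 N, if the wrist force passes 120 N, or if a joint passes its speed limit or range.

## Working session

There is one attempt and no reset: what is moved stays moved. The work goes in short steps, Python scripts to look and compute and a shell command to move; the robot and the scene stay as the last step left them, time stands still between calls to the robot, and variables do not carry over. Pictures are saved under pics/ and viewed, at most 10 in all, crops included, and the job is handed in when it is done.

```bash
ls; mkdir -p pics; cat > h.py <<'E'
import numpy as np, cv2
from plant import robot
def cam(n):
    c=robot.read_camera(n); c['K']=np.array([[c['fx'],0,c['cx']],[0,c['fy'],c['cy']],[0,0,1]]); c['R']=np.array(c['R']);c['t']=np.array(c['t']);c['dist']=np.array(c['dist'],float); return c
def ray(c,px,z):
    p=cv2.undistortPoints(np.array(px,float).reshape(-1,1,2),c['K'],c['dist']).reshape(-1,2)
    d=np.c_[p,np.ones(len(p))]@c['R']; o=-c['R'].T@c['t']
    return o+d*((z-o[2])/d[:,2])[:,None]
def proj(c,X):
    return cv2.projectPoints(np.array(X,float).reshape(-1,1,3),cv2.Rodrigues(c['R'])[0],c['t'],c['K'],c['dist'])[0].reshape(-1,2)
def save(c,n): cv2.imwrite('pics/'+n,c['image'][:,:,::-1])
E
python3 - <<'E'
from h import *
for n in('top','scene'):
    c=cam(n); save(c,n+'0.png'); print(n,-c['R'].T@c['t'],c['R'][2],c['fx'])
print(robot.read_state())
E
```

```text
inch.py
pics
plant.py
top [ 0.42844624 -0.28077919  0.99387071] [ 0.1176913  -0.00626931 -0.99303044] 433.25040729176186
scene [ 0.05316084 -0.04630332  0.72978504] [ 0.55136335 -0.29926476 -0.77874197] 404.03513052354555
{'t': 0.1, 'q': array([ 1.23358955e+00,  1.31096912e-01,  1.48917435e+00, -4.15821258e-05,
        1.52298092e+00, -8.54236311e-02]), 'dq': array([-0.00159903, -0.00169635, -0.00411882, -0.00103327, -0.00060365,
       -0.00089446]), 'joint_torque': array([ 5.25928135e-04, -5.61341071e+01, -4.93096948e+01,  7.69039197e-02,
        2.92357762e-02, -1.00959860e-04]), 'tool_pos': array([0.14932746, 0.58063022, 0.2396834 ]), 'orientation': array([-3.94414290e-01, -3.11642478e+00,  2.56221803e-03]), 'force': array([ 0.05760396, -0.02125871,  0.73354493]), 'wrist_torque': array([0.00218759, 0.0081218 , 0.01423542]), 'gripper_force': 0.0, 'opening': 0.09293831621367174}
```

View pics/top0.png

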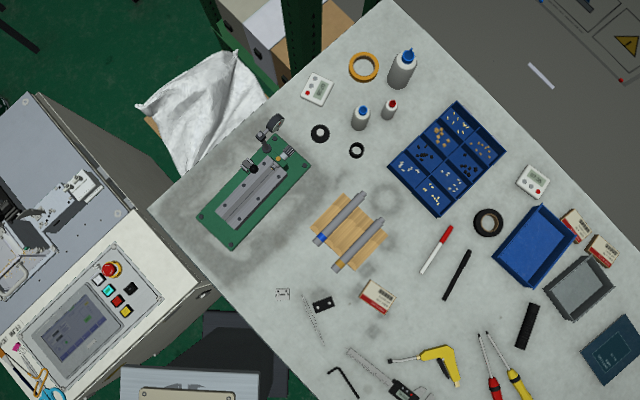

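View pics/scene0.png

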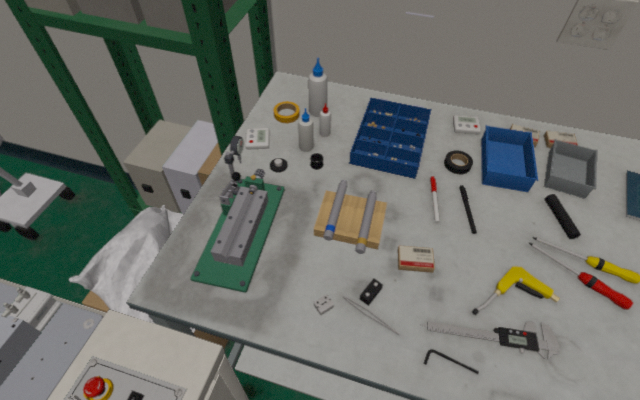

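The top view shows the gauge (~250,190) with its stop at the upper right. In the rack, the blue punch is on the left (ring ~320,238) and the brass one on the right (ring ~338,265), with noses to the upper right. I'll enlarge this area to pick points.

```bash
python3 - <<'E'
import cv2
a=cv2.imread('pics/top0.png'); cv2.imwrite('pics/c1.png',cv2.resize(a[105:280,190:400],None,fx=3.4,fy=3.4,interpolation=cv2.INTER_CUBIC))
b=cv2.imread('pics/scene0.png'); cv2.imwrite('pics/c2.png',cv2.resize(b[130:295,190:400],None,fx=3.5,fy=3.5,interpolation=cv2.INTER_CUBIC))
E
```

```text
(no output)
```

View pics/c1.png

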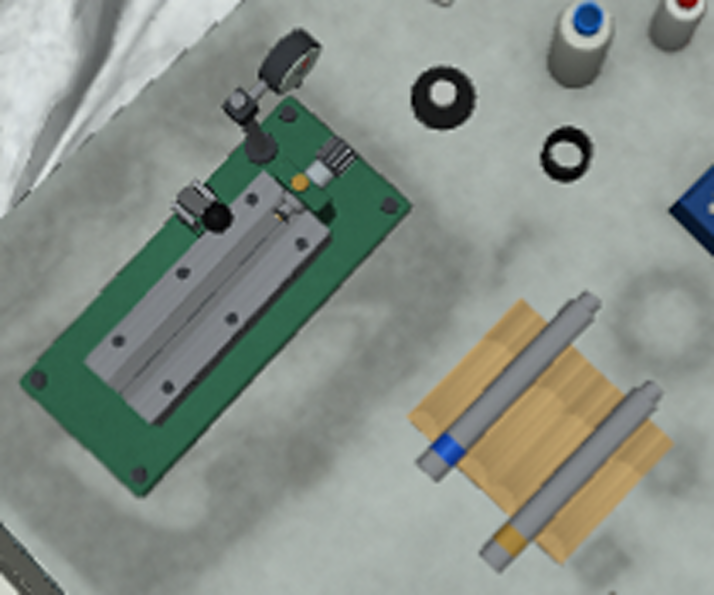

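View pics/c2.png

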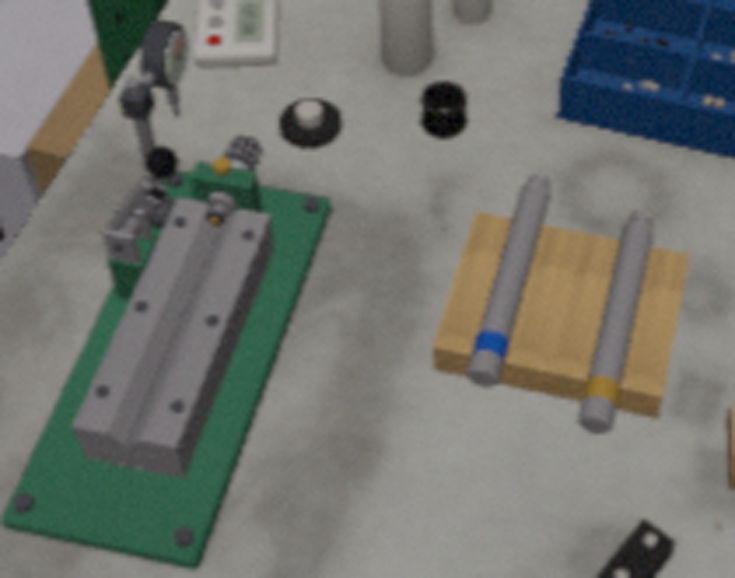

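The crops show these points:
- **Bed top corners (c1):** (85,360), (155,425), (330,235), (265,170).
- **Brass punch (c1):** from (491,563) to (653,390).
- **Knob (c1):** (217,217), with the arm raised.

The bed corners in c2 are (75,428), (182,470), (272,215), (180,200).

```bash
python3 - <<'E'
from h import *
T=cam('top');S=cam('scene')
def t(p): return np.array(p)/3.4+[190,105]-.35
def s(p): return np.array(p)/3.5+[190,130]-.35
def seg(c,px,z):
    a=ray(c,px,z);d=a[1]-a[0];print(a.round(4).tolist(),'len',np.hypot(*d[:2]).round(4),'ang',np.arctan2(d[1],d[0]).round(4),'mid',((a[0]+a[1])/2).round(4))
for c,f,q in((T,t,[(85,360),(155,425),(330,235),(265,170)]),(S,s,[(75,428),(182,470),(272,215),(180,200)])):
    p=ray(c,f(q),.0535); ta=(p[0]+p[1])/2; he=(p[2]+p[3])/2; d=he-ta
    print('bed',p[:,:2].round(4).tolist(),'mid',((ta+he)/2).round(4),np.hypot(*d[:2]),np.arctan2(d[1],d[0]))
seg(T,t([(491,563),(653,390)]),.03); seg(S,s([(597,420),(642,220)]),.03)
seg(T,t([(122,395),(280,215)]),.044); seg(S,s([(130,462),(212,215)]),.044)
for c in(T,S):
    h=cv2.cvtColor(c['image'],cv2.COLOR_RGB2HSV)
    g=cv2.inRange(h,(65,90,40),(90,255,160)); 
    n,l,st,ce=cv2.connectedComponentsWithStats(g); H,W=g.shape
    cx,cy=proj(c,[[.35,.0,.014]])[0]
    for i in range(1,n):
        if st[i,4]>800 and 190<ce[i][0]<310 and 140<ce[i][1]<290:
            pts=cv2.findContours((l==i).astype('u1'),0,1)[0]; pts=max(pts,key=len).reshape(-1,2)
            P=ray(c,pts,.014)[:,:2].astype('f4'); r=cv2.minAreaRect(P); print('plate',r, cv2.boxPoints(r).round(4).tolist())
    m=cv2.inRange(h,(12,100,60),(28,255,230)); m=cv2.bitwise_and(m,m)
    n,l,st,ce=cv2.connectedComponentsWithStats(m)
    for i in range(1,n):
        if st[i,4]>15 and 300<ce[i][0]<400 and 215<ce[i][1]<290: print('ring',ce[i],st[i,4],ray(c,ce[i],.035)[0])
E
```

```text
bed [[0.5104, -0.0543], [0.4701, -0.1018], [0.5965, -0.209], [0.6382, -0.1648]] mid [ 0.5538 -0.1325  0.0535] 0.1673702838355471 -0.7080885277112658
bed [[0.5074, -0.0558], [0.4556, -0.0984], [0.598, -0.2118], [0.6355, -0.1657]] mid [ 0.5491 -0.133   0.0535] 0.17539099230929997 -0.6898332348663689
[[0.3885, -0.3197, 0.03], [0.5041, -0.4233, 0.03]] len 0.1552 ang -0.7309 mid [ 0.4463 -0.3715  0.03  ]
[[0.3901, -0.3229, 0.03], [0.5041, -0.4263, 0.03]] len 0.1539 ang -0.7364 mid [ 0.4471 -0.3746  0.03  ]
[[0.4892, -0.0775, 0.044], [0.6105, -0.1749, 0.044]] len 0.1556 ang -0.6767 mid [ 0.5499 -0.1262  0.044 ]
[[0.4791, -0.0758, 0.044], [0.6229, -0.1808, 0.044]] len 0.1781 ang -0.6306 mid [ 0.551  -0.1283  0.044 ]
plate ((0.5618560910224915, -0.13031786680221558), (0.1147906705737114, 0.26718461513519287), 49.50627899169922) [[0.4230000078678131, -0.08720000088214874], [0.6262000203132629, -0.260699987411499], [0.7006999850273132, -0.17339999973773956], [0.4975000023841858, 9.999999747378752e-05]]
ring [348.44341373 231.22170686] 1078 [ 0.47517288 -0.34903643  0.035     ]
ring [367.01414141 248.87676768] 495 [ 0.43741042 -0.39097338  0.035     ]
ring [339.52727273 263.30909091] 55 [ 0.40412927 -0.33108232  0.035     ]
plate ((0.5650213360786438, -0.13134881854057312), (0.12161120772361755, 0.279415488243103), 49.3791618347168) [[0.41940000653266907, -0.08649999648332596], [0.6315000057220459, -0.2685000002384186], [0.7106999754905701, -0.1762000024318695], [0.4986000061035156, 0.005799999926239252]]
ring [358.28985507 221.65973535] 1587 [ 0.44802386 -0.35304102  0.035     ]
```

```bash
cat >> h.py <<'E'
from scipy.spatial.transform import Rotation as Ro
def go(x,y,z,yaw=None):
    "print tool-axis shift to world target; yaw = wanted world yaw of tool y"
    s=robot.read_state(); R=Ro.from_rotvec(s['orientation']).as_matrix()
    d=R.T@(np.array([x,y,z])-s['tool_pos']); print('shift',d.round(4),'tcp',s['tool_pos'].round(4),'tilt',(R[:2,2]).round(4))
    cur=np.arctan2(R[1,1],R[0,1]); print('yaw',cur.round(4))
    if yaw is not None:
        t=(cur-yaw+np.pi)%(2*np.pi)-np.pi; print('turn',round(t,4))
        print('after turn',(Ro.from_euler('z',-t).as_matrix()@d).round(4))
E
python3 - <<'E'
from h import *
go(.5,.2,.24,.838); go(.43,-.357,.16,.838)
E
```

```text
shift [-4.345e-01 -2.814e-01  3.000e-04] tcp [0.1494 0.5808 0.24  ] tilt [-0.0004 -0.0011]
yaw 1.319
turn 0.481
after turn [-5.154e-01 -4.850e-02  3.000e-04]
shift [-0.5054 -0.8382  0.0809] tcp [0.1494 0.5808 0.24  ] tilt [-0.0004 -0.0011]
yaw 1.319
turn 0.481
after turn [-0.8359 -0.5092  0.0809]
```
Turn 4 rows 0.12; then 12 rows of (-.043,-.004,0).

The rows are not in the units I measure in: shifts go in cm and turns go in units of 0.2 rad. I convert before sending: -0.043 m is -4.3, -0.004 m is -0.4, 0.12 rad is 0.6.

```bash
python3 inch.py '[[0.05,0,0,0,0.6],[0.05,0,0,0,0.6],[0.05,0,0,0,0.6],[0.05,0,0,0,0.605],[0.05,-4.3,-0.4,0,0],[0.05,-4.3,-0.4,0,0],[0.05,-4.3,-0.4,0,0],[0.05,-4.3,-0.4,0,0],[0.05,-4.3,-0.4,0,0],[0.05,-4.3,-0.4,0,0],[0.05,-4.3,-0.4,0,0],[0.05,-4.3,-0.4,0,0],[0.05,-4.3,-0.4,0,0],[0.05,-4.3,-0.4,0,0],[0.05,-4.3,-0.4,0,0],[0.05,-4.3,-0.4,0,0]]'
python3 - <<'E'
from h import *
go(.43,-.357,.20,.838)
E
```

```text
t: 1.8
tool_pos: [0.5018, 0.1987, 0.2406]
orientation: [1.126, 2.933, 0.0]
force: [-0.0, 0.3, 0.1]
opening: 0.0499
gripper_force: 0.0
shift [-0.3184 -0.4611  0.0405] tcp [0.5018 0.1987 0.2406] tilt [0.     0.0001]
yaw 0.8379
turn -0.0001
after turn [-0.3184 -0.4611  0.0405]
```

Converted, -0.0363 m is -3.63, -0.0354 m is -3.54.

```bash
python3 inch.py '[[0.05,-2.45,-3.54,0.3,0],[0.05,-2.45,-3.54,0.3,0],[0.05,-2.45,-3.54,0.3,0],[0.05,-2.45,-3.54,0.3,0],[0.05,-2.45,-3.54,0.3,0],[0.05,-2.45,-3.54,0.3,0],[0.05,-2.45,-3.54,0.3,0],[0.05,-2.45,-3.54,0.3,0],[0.05,-2.45,-3.54,0.3,0],[0.05,-2.45,-3.54,0.3,0],[0.05,-2.45,-3.54,0.3,0],[0.05,-2.45,-3.54,0.3,0],[0.05,-2.44,-3.63,0.45,0],[0.05,0,0,0,0],[0.05,0,0,0,0]]'
python3 - <<'E'
from h import *
go(.43,-.357,.16,.838)
w=cam('wrist'); save(w,'w1.png'); print(-w['R'].T@w['t'],w['R'][2],w['fx'])
s=robot.read_state()['tool_pos']; print(proj(w,[[s[0],s[1],.03]]))
E
```

```text
t: 3.3
tool_pos: [0.4285, -0.3561, 0.1994]
orientation: [-1.128, -2.931, -0.001]
force: [-0.1, -0.0, 0.4]
opening: 0.0498
gripper_force: 0.0
shift [-0.0018  0.0003  0.0394] tcp [ 0.4285 -0.3561  0.1994] tilt [-0.0009  0.0012]
yaw 0.8358
turn -0.0022
after turn [-0.0018  0.0003  0.0394]
[ 0.37267898 -0.30458723  0.34231418] [ 0.20004598 -0.18104887 -0.96291376] 359.132182769871
[[318.43949695 193.97862456]]
```

View pics/w1.png

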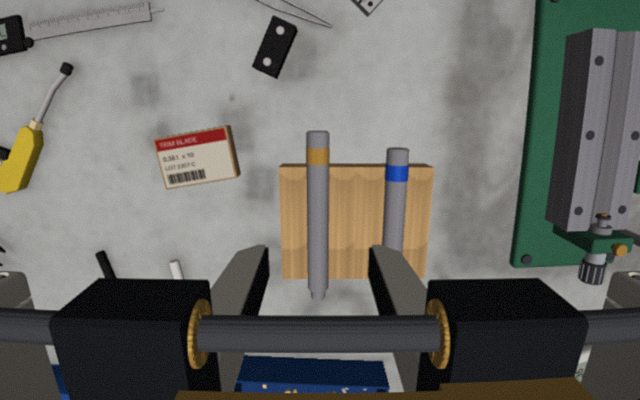

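The wrist view shows the brass punch running vertically at column ~318, from its tail at row 132 to its nose at row 297. The gauge is at the right edge of the picture.

```bash
python3 - <<'E'
from h import *
w=cam('wrist'); h=cv2.cvtColor(w['image'],cv2.COLOR_RGB2HSV)
A=[]
for r in range(178,270,4):
    cols=[c for c in range(295,340) if h[r,c,1]<60]; A.append([(cols[0]+cols[-1])/2,r]); 
P=ray(w,A,.03)[:,:2]; vx,vy,x0,y0=cv2.fitLine(P.astype('f4'),cv2.DIST_HUBER,0,.01,.01).ravel()
if vx<0: vx,vy=-vx,-vy
print('axis',np.arctan2(vy,vx),x0,y0)
m=cv2.inRange(h[140:175,300:335],(12,110,60),(28,255,255)); ys,xs=np.nonzero(m); c=[xs.mean()+300,ys.mean()+140]; r=ray(w,c,.037)[0]
print('ring',c,r, ys.min()+140,ys.max()+140)
e=ray(w,[(317.5,131),(318.5,298)],.03); print('ends',e)
d=np.array([vx,vy]); q=np.array([x0,y0]); 
mid=q+d*((r[:2]-q)@d+.059); print('mid by ring',mid,'by ends',(e[0]+e[1])/2)
t=mid-.025*d; go(t[0],t[1],.0495,np.arctan2(vy,vx)+np.pi/2)
E
```

```text
axis -0.72753215 0.44818568 -0.37388006
ring [np.float64(316.8574514038877), np.float64(159.51187904967603)] [ 0.40479507 -0.33406188  0.037     ] 148 174
ends [[ 0.3876546  -0.31791392  0.03      ]
 [ 0.50733787 -0.4243564   0.03      ]]
mid by ring [ 0.44827148 -0.37395646] by ends [ 0.44749624 -0.37113516  0.03      ]
shift [-0.0021 -0.0018  0.1505] tcp [ 0.4292 -0.3547  0.2   ] tilt [-0.0002  0.0007]
yaw 0.8384
turn -0.0049
after turn [-0.0021 -0.0018  0.1505]
```

```bash
python3 inch.py '[[0.05,0,-0.18,3,-0.025],[0.05,0,0,3,0],[0.05,0,0,3,0],[0.05,0,0,3,0],[0.05,0,0,2,0],[0.05,0,0,1.05,0],[0.05,0,0,0,0],[0.05,0,0,0,0],[0,0,0,0,0],[0,0,0,0,0],[0,0,0,0,0],[0,0,0,0,0],[0,0,0,0,0],[0,0,0,0,0]]' 30
python3 - <<'E'
from h import *
go(.43,-.357,.0495,.8433)
print(robot.read_state())
E
```

```text
t: 4.8
tool_pos: [0.4282, -0.3567, 0.0498]
orientation: [1.118, 2.935, 0.001]
force: [-0.0, 2.0, 1.7]
opening: 0.019
gripper_force: 30.0
shift [-0.0016  0.001   0.0003] tcp [ 0.4282 -0.3567  0.0498] tilt [0.0005 0.0002]
yaw 0.843
turn -0.0003
after turn [-0.0016  0.001   0.0003]
{'t': 4.8, 'q': array([-7.86908051e-01,  1.92800270e-01,  1.78383197e+00,  5.06968079e-04,
        1.16475605e+00, -1.63006231e+00]), 'dq': array([-5.67423643e-04, -2.98558052e-04, -1.17978473e-04, -9.88377706e-04,
        9.42359099e-05, -1.81661712e-04]), 'joint_torque': array([-1.25892263e+00, -5.23617697e+01, -4.27411008e+01, -8.10693093e-01,
       -1.65902702e-01, -3.64686234e-02]), 'tool_pos': array([ 0.42817414, -0.35671729,  0.04983271]), 'orientation': array([1.11808812e+00, 2.93549158e+00, 5.35249612e-04]), 'force': array([-0.04163017,  1.97035768,  1.69051159]), 'wrist_torque': array([ 0.29295869, -0.19734538, -0.01675725]), 'gripper_force': 30.000755488872528, 'opening': 0.018995707879808057}
```

```bash
python3 inch.py '[[0,0,0,-1,0],[0,0,0,-2,0],[0,0,0,-3,0],[0,0,0,-3,0],[0,0,0,-3,0],[0,0,0,-3,0],[0,0,0,-3,0],[0,0,0,-2,0]]'
python3 - <<'E'
from h import *
go(.553,-.132,.25,.865)
E
```

```text
t: 5.6
tool_pos: [0.4279, -0.3572, 0.2523]
orientation: [1.118, 2.934, -0.002]
force: [-0.0, 0.1, -2.8]
opening: 0.019
gripper_force: 30.0
shift [0.0564 0.2514 0.0021] tcp [ 0.4279 -0.3572  0.2523] tilt [ 0.0009 -0.0016]
yaw 0.8428
turn -0.0222
after turn [0.0508 0.2525 0.0021]
```

Converted, 0.03 m is 3, 0.012 m is 1.2, -0.022 rad is -0.11.

```bash
python3 inch.py '[[0,0,0,0,-0.11],[0,0.6,3,0,0],[0,0.6,3,0,0],[0,0.6,3,0,0],[0,0.6,3,0,0],[0,0.6,3,0,0],[0,0.6,3,0,0],[0,0.6,3,0,0],[0,0.6,3,0,0],[0,0.3,1.2,0,0],[0,0,0,0,0],[0,0,0,0,0],[0,0,0,0,0]]'
python3 - <<'E'
from h import *
go(.553,-.132,.25,.865)
w=cam('wrist'); save(w,'w2.png')
E
```

```text
t: 6.9
tool_pos: [0.5519, -0.133, 0.2491]
orientation: [-1.087, -2.947, 0.001]
force: [-0.4, -1.2, -3.1]
opening: 0.0192
gripper_force: 30.0
shift [-0.0002  0.0015 -0.0009] tcp [ 0.5519 -0.133   0.2491] tilt [-0.001  -0.0002]
yaw 0.8642
turn -0.0008
after turn [-0.0002  0.0015 -0.0009]
```

View pics/w2.png

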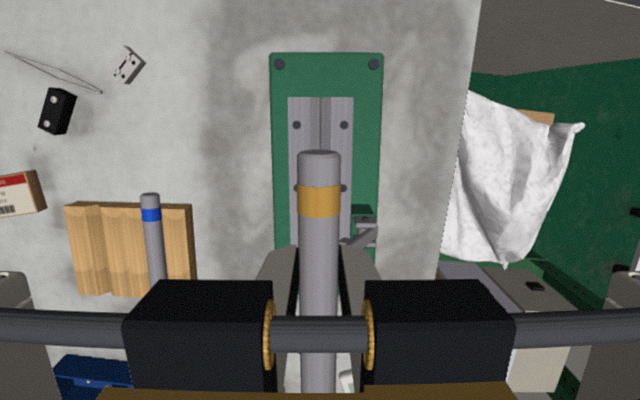

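The wrist view shows the held punch straight and centred at column ~320, with its tail top edge at row 152. The bed's tail edge is at row 97, its sides at columns 288 and 352, and its screw pairs at (297/344, 125) and (297/344, 188).

```bash
python3 - <<'E'
from h import *
w=cam('wrist'); im=w['image']; h=cv2.cvtColor(im,cv2.COLOR_RGB2HSV); g=cv2.cvtColor(im,cv2.COLOR_RGB2GRAY).astype(int)
for r in (112,140): print(r,list(zip(range(282,360),g[r,282:360])))
print(g[88:106,305])
# screws: dark blobs
m=((g<85)&(h[:,:,1]<90)).astype('u1'); n,l,st,ce=cv2.connectedComponentsWithStats(m)
sc=[tuple(ce[i].round(2)) for i in range(1,n) if 10<st[i,4]<150 and 285<ce[i][0]<355 and 100<ce[i][1]<205]; print('screws',sc)
if sc: print(ray(w,sc,.0535)[:,:2].round(4).tolist())
gr=cv2.inRange(h,(65,90,30),(90,255,200)); A=[];
for r in range(80,240,6):
    c=np.nonzero(gr[r,255:400])[0]+255; A.append((r,c.min(),c.max()))
A=np.array(A); 
for k in(1,2):
    P=ray(w,A[:,[k,0]]+([[-.5,0]] if k==1 else [[.5,0]]),.014)[:,:2]; f=cv2.fitLine(P.astype('f4'),cv2.DIST_HUBER,0,.01,.01).ravel(); print('plate edge',np.arctan2(-abs(f[1]),abs(f[0])),f[2:])
    G=P.mean(0); print(G)
# punch in hand
z=robot.read_state()['tool_pos'][2]-.0198
for r in(165,175,225,240,260,275):
    d=np.abs(np.diff(g[r,285:355])); print(r,[i+285 for i in np.argsort(-d)[:4]])
E
```

```text
112 [(282, np.int64(83)), (283, np.int64(87)), (284, np.int64(91)), (285, np.int64(87)), (286, np.int64(86)), (287, np.int64(104)), (288, np.int64(138)), (289, np.int64(146)), (290, np.int64(139)), (291, np.int64(143)), (292, np.int64(137)), (293, np.int64(142)), (294, np.int64(144)), (295, np.int64(145)), (296, np.int64(145)), (297, np.int64(143)), (298, np.int64(135)), (299, np.int64(139)), (300, np.int64(136)), (301, np.int64(139)), (302, np.int64(147)), (303, np.int64(143)), (304, np.int64(138)), (305, np.int64(140)), (306, np.int64(137)), (307, np.int64(136)), (308, np.int64(137)), (309, np.int64(134)), (310, np.int64(126)), (311, np.int64(122)), (312, np.int64(122)), (313, np.int64(119)), (314, np.int64(119)), (315, np.int64(118)), (316, np.int64(123)), (317, np.int64(126)), (318, np.int64(121)), (319, np.int64(104)), (320, np.int64(93)), (321, np.int64(104)), (322, np.int64(114)), (323, np.int64(115)), (324, np.int64(115)), (325, np.int64(117)), (326, np.int64(111)), (327, np.int64(118)), (328, np.int64(116)), (329, np.int64(113)), (330, np.int64(119)), (331, np.int64(140)), (
[... 2479 characters left out ...]
), (np.float64(295.12), np.float64(187.5)), (np.float64(342.85), np.float64(187.56))]
[[0.4936, -0.1093], [0.5221, -0.076], [0.5378, -0.1496], [0.5678, -0.1145]]
plate edge -0.7070997 [ 0.49583417 -0.14876874]
[ 0.50416726 -0.15587869]
plate edge -0.70956534 [ 0.57000256 -0.06416847]
[ 0.57541498 -0.07218085]
165 [np.int64(296), np.int64(340), np.int64(295), np.int64(288)]
175 [np.int64(296), np.int64(288), np.int64(340), np.int64(339)]
225 [np.int64(297), np.int64(349), np.int64(339), np.int64(289)]
240 [np.int64(297), np.int64(290), np.int64(289), np.int64(337)]
260 [np.int64(294), np.int64(342), np.int64(337), np.int64(298)]
275 [np.int64(337), np.int64(299), np.int64(291), np.int64(344)]
```

```bash
python3 - <<'E'
from h import *
w=cam('wrist'); a=-.708; d=np.array([np.cos(a),np.sin(a)]); n=np.array([-d[1],d[0]])
G=ray(w,[(320,112),(319.75,140)],.0535)[:,:2]; T=ray(w,[(320.1,96.4)],.0535)[0,:2]; print('lat',G@n,T@n)
SC=np.array([[0.4936,-0.1093],[0.5221,-0.076],[0.5378,-0.1496],[0.5678,-0.1145]]); print('screws lat',(SC[0]+SC[1])@n/2,(SC[2]+SC[3])@n/2,'along',SC@d, 'pair dir',np.arctan2(*(SC[2]-SC[0])[::-1]))
print('tail along',T@d, 'bed mid along',T@d+.085)
s=robot.read_state()['tool_pos']; z=s[2]-.0198
P=ray(w,[(318.5,165),(318.5,175),(318.5,225),(318.5,275)],z)[:,:2]; print('punch lat',P@n,'tcp lat',s[:2]@n,'ang',np.arctan2(*(P[-1]-P[0])[::-1]))
E_=ray(w,[(319,152)],z+.006)[0,:2]; print('tail rel tcp',(E_-s[:2])@d)
L=(T+.085*d)@d; lat=np.mean(list(G@n))
t=(L-.075)*d+lat*n; print(t); go(t[0],t[1],.12,a+np.pi/2)
E
```

```text
lat [0.26005865 0.2599056 ] 0.2601065562096156
screws lat 0.2598799788986564 0.2591809089969939 along [0.44604967 0.44604458 0.50583455 0.50579839] pair dir -0.7392770473829378
tail along 0.4210984841921307 bed mid along 0.5060984841921307
punch lat [0.25879032 0.25880043 0.2588536  0.25891187] tcp lat 0.25811600952157976 ang -0.7057927048699609
tail rel tcp -0.056762314695791315
[ 0.49656048 -0.08285106]
shift [0.0748 0.002  0.1296] tcp [ 0.5522 -0.1329  0.2496] tilt [-0.0001 -0.0002]
yaw 0.8637
turn 0.0009
after turn [0.0748 0.0019 0.1296]
```

```bash
python3 inch.py '[[0,2.5,0.1,0,0],[0,2.5,0,0,0],[0,2.48,0,0,0],[0,0,0,3.5,0],[0,0,0,3.5,0],[0,0,0,3.5,0],[0,0,0,3,0],[0,0,0,2,0],[0,0,0,0.95,0],[0,0,0,0,0],[0,0,0,0,0],[0,0,0,0,0]]'
python3 - <<'E'
from h import *
s=robot.read_state();print(s['tool_pos'],s['force'],s['wrist_torque'])
w=cam('wrist'); save(w,'w3.png')
E
```

```text
t: 8.25
tool_pos: [0.4976, -0.0832, 0.0869]
orientation: [1.085, 2.945, 0.0]
force: [0.3, -0.6, -3.8]
opening: 0.019
gripper_force: 30.0
[ 0.49757493 -0.08317359  0.08694166] [ 0.34003693 -0.55703808 -3.79607975] [0.05004313 0.07542498 0.00172142]
```

View pics/w3.png

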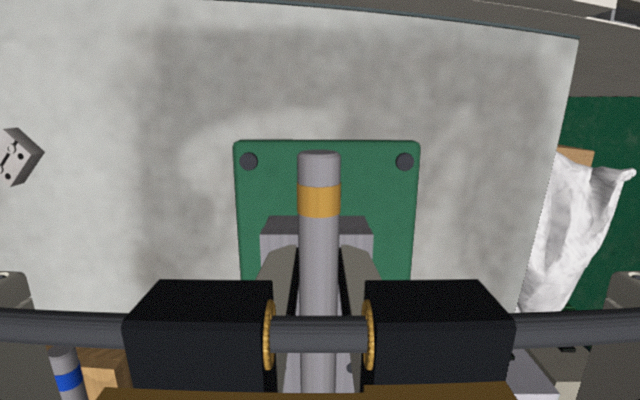

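The held punch (column 319) is centred over the bed, whose top edges are at columns 261 and 373 (middle 317). I'll lower it gently.

```bash
python3 inch.py '[[0,0,0,0.4,0],[0,0,0,0.3,0],[0,0,0,0,0],[0,0,0,0,0]]'; python3 inch.py '[[0,0,0,0.05,0],[0,0,0,0.05,0],[0,0,0,0,0]]';  python3 inch.py '[[0,0,0,0.05,0],[0,0,0,0.05,0],[0,0,0,0,0]]'
```

```text
t: 8.7
tool_pos: [0.4962, -0.0829, 0.0782]
orientation: [-1.086, -2.948, 0.001]
force: [-1.5, -1.8, -2.0]
opening: 0.0191
gripper_force: 30.0
t: 9.0
tool_pos: [0.4962, -0.0832, 0.0777]
orientation: [1.086, 2.948, -0.002]
force: [-5.4, -3.2, 4.0]
opening: 0.0192
gripper_force: 30.0
t: 9.3
tool_pos: [0.4964, -0.0834, 0.0776]
orientation: [1.086, 2.948, -0.002]
force: [-9.1, -3.4, 12.1]
opening: 0.0193
gripper_force: 30.0
```

Converted, -0.0005 m is -0.05, -0.0003 m is -0.03.

```bash
python3 inch.py '[[0,0,-0.03,-0.05,0],[0,0,-0.03,-0.03,0],[0,0,0,0,0]]'; python3 inch.py '[[0.032,0,0,0,0],[0.032,0,0,0,0],[0.032,0,0,0,0],[0.032,0,0,0,0],[0.032,0,0,0,0]]' 8
python3 - <<'E'
from h import *
w=cam('wrist'); save(w,'w4.png'); c=cam('top'); a=c['image'][105:220,190:310]; cv2.imwrite('pics/c3.png',np.vstack([cv2.resize(a[:,:,::-1],(626,600),interpolation=cv2.INTER_CUBIC)]))
E
```

```text
t: 9.6
tool_pos: [0.4963, -0.0834, 0.0777]
orientation: [1.085, 2.947, -0.0]
force: [-3.8, -1.7, 6.9]
opening: 0.019
gripper_force: 30.0
t: 10.1
tool_pos: [0.4959, -0.083, 0.0768]
orientation: [-1.086, -2.948, -0.0]
force: [-0.4, 0.1, -0.7]
opening: 0.0319
gripper_force: 0.0
```

View pics/w4.png

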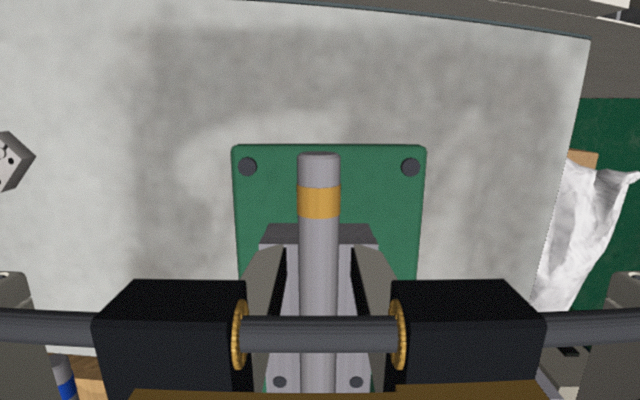

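The punch sits in the groove, nose forward, with its tail standing out. I'll regrip it lightly, then slide.

Converted, -0.0007 m is -0.07.

```bash
python3 inch.py '[[0.032,0,0,-0.07,0],[0.032,0,0,0,0],[0,0,0,0,0],[0,0,0,0,0],[0,0,0,0,0],[0,0,0,0,0]]' 7;  python3 inch.py '[[0,-0.2,0,0,0],[0,-0.3,0,0,0],[0,-0.3,0,0,0],[0,0,0,0,0],[0,0,0,0,0]]'
```

```text
t: 10.8
tool_pos: [0.4959, -0.0832, 0.0777]
orientation: [1.086, 2.948, 0.0]
force: [0.2, 0.8, -0.6]
opening: 0.0199
gripper_force: 7.0
t: 11.3
tool_pos: [0.5023, -0.0887, 0.0777]
orientation: [1.086, 2.947, -0.0]
force: [1.5, -2.5, -1.0]
opening: 0.0192
gripper_force: 7.0
```

Converted, -0.002 m is -0.2.

```bash
python3 inch.py '[[0,0,0,0,0],[0,0,0,0,0]]';  python3 inch.py '[[0,-0.2,0,0,0],[0,-0.2,0,0,0],[0,-0.2,0,0,0],[0,-0.2,0,0,0]]'; python3 inch.py '[[0,0,0,0,0],[0,0,0,0,0],[0,0,0,0,0]]'
```

```text
t: 11.5
tool_pos: [0.502, -0.0884, 0.0777]
orientation: [1.086, 2.948, -0.0]
force: [0.9, -1.3, -0.1]
opening: 0.0196
gripper_force: 7.0
t: 11.9
tool_pos: [0.5081, -0.0936, 0.0776]
orientation: [-1.086, -2.948, 0.0]
force: [-2.4, 0.3, 3.1]
opening: 0.0194
gripper_force: 7.0
t: 12.2
tool_pos: [0.5083, -0.0937, 0.0777]
orientation: [1.086, 2.947, -0.0]
force: [0.2, -1.5, -0.1]
opening: 0.0202
gripper_force: 7.0
```

```bash
f(){ grep -E "tool_pos|^force"; }; python3 inch.py '[[0,-0.1,0,0,0],[0,-0.1,0,0,0],[0,-0.1,0,0,0],[0,-0.1,0,0,0]]' 5|f; python3 inch.py '[[0,-0.05,0,0,0],[0,-0.05,0,0,0],[0,-0.05,0,0,0],[0,-0.05,0,0,0]]'|f;python3 inch.py '[[0,-0.05,0,0,0],[0,-0.05,0,0,0],[0,-0.05,0,0,0],[0,-0.05,0,0,0]]'|f
```

```text
tool_pos: [0.5111, -0.0961, 0.0776]
force: [-2.4, 0.2, 2.8]
tool_pos: [0.5126, -0.0975, 0.0777]
force: [-2.5, 0.0, 3.1]
tool_pos: [0.5142, -0.0987, 0.0776]
force: [-2.3, -0.0, 3.0]
```

```bash
f(){ grep -E "tool_pos|^force"; }; python3 inch.py '[[0,-0.05,0,0,0],[0,-0.05,0,0,0],[0,-0.05,0,0,0],[0,-0.05,0,0,0]]'|f; python3 inch.py '[[0,-0.05,0,0,0],[0,-0.05,0,0,0],[0,-0.05,0,0,0],[0,-0.05,0,0,0]]'|f
```

```text
tool_pos: [0.5157, -0.1001, 0.0776]
force: [-1.9, -0.3, 2.5]
tool_pos: [0.5172, -0.1014, 0.0776]
force: [-3.8, 0.2, 2.1]
```

```bash
f(){ grep -E "tool_pos|^force"; }; for i in 1; do python3 inch.py '[[0,-0.03,0,0,0],[0,-0.03,0,0,0]]'|f; done; python3 inch.py '[[0,-0.03,0,0,0],[0,-0.03,0,0,0]]'|f;
```

```text
tool_pos: [0.5176, -0.1017, 0.0776]
force: [-3.6, -0.3, 3.1]
tool_pos: [0.5181, -0.1021, 0.0776]
force: [-3.2, -0.9, 3.4]
```

```bash
f(){ grep -E "tool_pos|^force"; }; python3 inch.py '[[0,-0.04,0,0,0],[0,-0.04,0,0,0],[0,-0.04,0,0,0]]'|f; python3 inch.py '[[0,-0.04,0,0,0],[0,-0.04,0,0,0],[0,-0.04,0,0,0]]'|f
```

```text
tool_pos: [0.519, -0.1029, 0.0777]
force: [-2.8, -1.2, 2.5]
tool_pos: [0.5199, -0.1037, 0.0776]
force: [-4.1, -0.6, 3.7]
```

```bash
f(){ grep -E "tool_pos|^force"; }; python3 inch.py '[[0,-0.04,0,0,0],[0,-0.04,0,0,0],[0,-0.04,0,0,0]]'|f; python3 inch.py '[[0,-0.04,0,0,0],[0,-0.04,0,0,0],[0,-0.04,0,0,0]]'|f
```

```text
tool_pos: [0.5209, -0.1045, 0.0776]
force: [-4.2, -1.1, 3.8]
tool_pos: [0.5218, -0.1052, 0.0776]
force: [-3.3, -1.3, 3.4]
```

```bash
f(){ grep -E "tool_pos|^force"; }; python3 inch.py '[[0,-0.04,0,0,0],[0,-0.04,0,0,0],[0,-0.04,0,0,0]]'|f; python3 inch.py '[[0,-0.04,0,0,0],[0,-0.04,0,0,0],[0,-0.04,0,0,0]]'|f
```

```text
tool_pos: [0.5227, -0.106, 0.0776]
force: [-4.5, -1.1, 3.4]
tool_pos: [0.5236, -0.1068, 0.0776]
force: [-3.8, -1.3, 2.9]
```

Axial force stays near 2–2.7 N. I'll check in the wrist picture whether the punch is slipping in the fingers.

```bash
cat >> h.py <<'E'
def ring():
    w=cam('wrist'); h=cv2.cvtColor(w['image'],cv2.COLOR_RGB2HSV)[150:260,290:350]
    ys,xs=np.nonzero(cv2.inRange(h,(12,110,60),(28,255,255))); return round(ys.mean()+150,2),round(xs.mean()+290,2)
E
python3 - <<'E'
from h import *
a=cv2.imread('pics/w4.png'); h=cv2.cvtColor(a,cv2.COLOR_BGR2HSV)[150:260,290:350]
ys,xs=np.nonzero(cv2.inRange(h,(12,110,60),(28,255,255))); print('before',ys.mean()+150,xs.mean()+290)
print(ring()); s=robot.read_state(); print(s['force'],s['tool_pos'])
E
```

```text
before 201.96746707978312 318.04182804027886
(np.float64(201.31), np.float64(318.39))
[-4.24747118 -1.27843093  3.11360776] [ 0.52362588 -0.10684309  0.07762325]
```

```bash
f(){ grep -E "tool_pos|^force"; }; python3 inch.py '[[0,-0.02,-0.02,-0.02,0],[0,-0.02,-0.02,-0.01,0],[0,-0.04,0,0,0]]'|f; python3 inch.py '[[0,-0.04,0,0,0],[0,-0.04,0,0,0],[0,-0.04,0,0,0]]'|f; python3 -c "from h import *;print(ring())"
```

```text
tool_pos: [0.524, -0.1073, 0.0777]
force: [-0.2, 0.6, -1.1]
tool_pos: [0.525, -0.1082, 0.0778]
force: [-0.1, 0.9, -2.9]
(np.float64(201.33), np.float64(318.33))
```

```bash
f(){ grep -E "tool_pos|^force"; }; python3 inch.py '[[0,-0.04,0,0,0],[0,-0.04,0,0,0],[0,-0.04,0,0,0]]'|f; python3 inch.py '[[0,-0.04,0,0,0],[0,-0.04,0,0,0],[0,-0.04,0,0,0]]'|f; python3 -c "from h import *;print(ring())"
```

```text
tool_pos: [0.5258, -0.1091, 0.0779]
force: [-0.2, 0.9, -1.8]
tool_pos: [0.5264, -0.1095, 0.0778]
force: [-2.4, 4.3, -0.3]
(np.float64(201.21), np.float64(318.31))
```

Axial force jumped to 4.6 N against ~0.7 N of drag, with no slip in the fingers, so the nose has met the face. I'll hold and check.

```bash
f(){ grep -E "tool_pos|^force"; }; python3 inch.py '[[0,0,0,0,0],[0,0,0,0,0]]'|f; python3 inch.py '[[0,0,0,0,0],[0,0,0,0,0]]'|f;  python3 -c "from h import *;print(ring())"
```

```text
tool_pos: [0.5264, -0.1095, 0.0778]
force: [-1.7, 5.6, -0.3]
tool_pos: [0.5264, -0.1095, 0.0778]
force: [-2.6, 4.7, -0.3]
(np.float64(201.21), np.float64(318.36))
```

```bash
f(){ grep -E "tool_pos|^force"; }; python3 inch.py '[[0,-0.01,0,0,0],[0,-0.01,0,0,0],[0,0,0,0,0],[0,0,0,0,0],[0,0,0,0,0]]'|f; python3 inch.py '[[0,0,0,0,0]]'|f;  python3 -c "from h import *;print(ring())"
```

```text
tool_pos: [0.5266, -0.1097, 0.0778]
force: [-2.3, 5.3, 0.2]
tool_pos: [0.5266, -0.1097, 0.0778]
force: [-1.7, 5.1, -0.2]
(np.float64(200.49), np.float64(318.27))
```

The punch is home: the force stays at ~5 N, capped by the 5 N grip as the fingers slip slightly. I'll release and lift.

The rows are not in the units I measure in: shifts go in cm and turns go in units of 0.2 rad. I convert before sending: -0.04 m is -4, -0.02 m is -2.

```bash
f(){ grep -E "tool_pos|^force"; }; python3 inch.py '[[0.04,0,0,0,0],[0.04,0,0,0,0],[0.04,0,0,0,0],[0.04,0,0,0,0],[0.04,0,0,-1,0],[0.04,0,0,-2,0],[0.04,0,0,-4,0],[0.04,0,0,-4,0],[0,0,0,-4,0],[0,0,0,-2,0],[0,0,0,0,0],[0,0,0,0,0],[0,0,0,0,0]]' 10|f
python3 - <<'E'
from h import *
# knob position by two views
R={}
rr=[]
for n in('top','scene'):
    c=cam(n); h=cv2.cvtColor(c['image'],cv2.COLOR_RGB2HSV)
    m=(h[:,:,2]<45).astype('u1'); k,l,st,ce=cv2.connectedComponentsWithStats(m)
    for i in range(1,k):
        if 8<st[i,4]<150:
            d=np.hypot(*(ce[i]-np.array((253.3,168.6) if n=='top' else (236,176))))
            if d<8: print(n,ce[i],st[i]); rr.append((c,ce[i]))
    a=c['image'][100:220,190:310] if n=='top' else c['image'][120:280,180:320]; R[n]=cv2.resize(a[:,:,::-1],(400,400),interpolation=cv2.INTER_CUBIC)
cv2.imwrite('pics/c5.png',np.hstack([R['top'],R['scene']]))
a=-.708; d=np.array([np.cos(a),np.sin(a)]); n=np.array([-d[1],d[0]])
for th in np.arange(.7,1.25,.05):
    p=.5061*d+.2597*n+.038*d+(.042-.0763*np.cos(th+.092))*n; X=[p[0],p[1],.058+.016+.0763*np.sin(th+.092)]
    print(round(th,2),np.round(X,3),*[proj(c,[X])[0].round(1) for c,_ in rr])
E
```

```text
tool_pos: [0.526, -0.1098, 0.2462]
force: [0.1, 0.6, -1.2]
top [253.21052632 168.42105263] [249 164   9   9  57]
scene [235.67346939 176.30612245] [232 173   8   8  49]
0.7 [ 0.575 -0.165  0.128] [262.2 177.2] [246.6 183.3]
0.75 [ 0.576 -0.163  0.131] [261.1 176. ] [245.1 182.1]
0.8 [ 0.578 -0.161  0.133] [259.9 174.9] [243.5 181.1]
0.85 [ 0.58  -0.159  0.136] [258.6 173.7] [241.8 180. ]
0.9 [ 0.582 -0.156  0.138] [257.4 172.4] [240.1 179. ]
0.95 [ 0.585 -0.154  0.14 ] [256.  171.2] [238.4 178. ]
1.0 [ 0.587 -0.151  0.142] [254.7 169.9] [236.6 177.1]
1.05 [ 0.589 -0.149  0.143] [253.3 168.6] [234.8 176.2]
1.1 [ 0.591 -0.146  0.145] [252.  167.3] [233.  175.4]
1.15 [ 0.594 -0.143  0.146] [250.6 166. ] [231.1 174.6]
1.2 [ 0.596 -0.141  0.147] [249.2 164.7] [229.2 173.9]
```

View pics/c5.png

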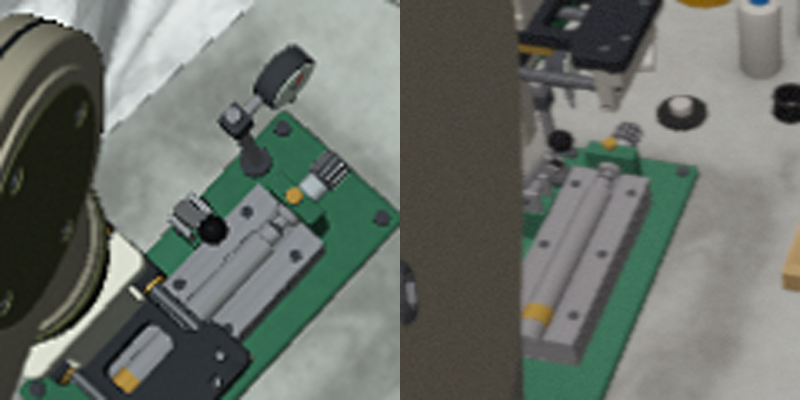

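Both views put the knob at the arc position for θ ≈ 1.04, so the knob is at (0.5885, -0.1495, 0.143). The punch lies against the spindle.

```bash
python3 - <<'E'
from h import *
a=-.708; d=np.array([np.cos(a),np.sin(a)]); n=np.array([-d[1],d[0]])
p=(.5061+.038)*d+(.2597+.0065)*n; go(p[0],p[1],.182,a+np.pi/2)
E
```

```text
shift [-0.0734  0.0075  0.0638] tcp [ 0.5259 -0.1098  0.246 ] tilt [-0.003   0.0009]
yaw 0.865
turn 0.0022
after turn [-0.0734  0.0077  0.0638]
```

Converted, -0.0245 m is -2.45, 0.02 m is 2, 0.002 rad is 0.01.

```bash
f(){ grep -E "tool_pos|^force|opening"; }; python3 inch.py '[[0,-2.45,0.25,0,0.01],[0,-2.45,0.25,0,0],[0,-2.45,0.26,0,0],[0,0,0,2,0],[0,0,0,2,0],[0,0,0,1.5,0],[0,0,0,0.88,0],[0,0,0,0,0],[0,0,0,0,0]]'|f
python3 inch.py '[[0,0,0,0.4,0],[0,0,0,0.4,0],[0,0,-0.3,0.2,0],[0,0,-0.4,0.3,0],[0,0,-0.4,0.3,0],[0,0,-0.4,0.3,0],[0,0,0,0,0]]'|f
python3 -c "from h import *; s=robot.read_state(); a=-.708; print(s['tool_pos'][:2]@np.array([[np.cos(a),-np.sin(a)],[np.sin(a),np.cos(a)]])-[.5061,.2597])"
```

```text
tool_pos: [0.5878, -0.152, 0.1846]
force: [0.0, -0.2, 0.5]
opening: 0.0008
tool_pos: [0.5769, -0.1649, 0.1658]
force: [-5.2, -1.5, 7.5]
opening: 0.0003
[ 0.03941008 -0.00978293]
```

```bash
f(){ grep -E "tool_pos|^force|opening"; }; 
python3 inch.py '[[0,0,-0.32,0.4,0],[0,0,-0.32,0.4,0],[0,0,-0.32,0.38,0],[0,0,-0.29,0.4,0],[0,0,-0.29,0.4,0],[0,0,-0.28,0.45,0],[0,0,0,0,0]]'|f
python3 inch.py '[[0,0,-0.2,0.4,0],[0,0,-0.2,0.5,0],[0,0,-0.2,0.5,0],[0,0,-0.1,0.4,0],[0,0,-0.1,0.4,0],[0,0,0,0,0]]'|f
python3 -c "from h import *; s=robot.read_state(); a=-.708; print(s['tool_pos'][:2]@np.array([[np.cos(a),-np.sin(a)],[np.sin(a),np.cos(a)]])-[.5061,.2597])"
```

```text
tool_pos: [0.5632, -0.1818, 0.1418]
force: [-16.9, -14.1, 12.9]
opening: 0.0002
tool_pos: [0.5604, -0.1829, 0.1178]
force: [-0.8, -0.1, -0.6]
opening: 0.0007
[ 0.03853828 -0.03417693]
```

```bash
python3 - <<'E'
from h import *
a=-.708; d=np.array([np.cos(a),np.sin(a)]); n=np.array([-d[1],d[0]])
R=[]
for nm in('top','scene'):
    c=cam(nm); h=cv2.cvtColor(c['image'],cv2.COLOR_RGB2HSV)
    P=[]
    for th in np.arange(0,1.1,.1):
        p=.5441*d+.2597*n+(.042-.0763*np.cos(th+.092))*n; P.append(proj(c,[[p[0],p[1],.074+.0763*np.sin(th+.092)]])[0])
    print(nm,[(round(i*.1,1),p.round().astype(int).tolist(),int(h[int(round(p[1]))-1:int(round(p[1]))+2,int(round(p[0]))-1:int(round(p[0]))+2,2].mean())) for i,p in enumerate(P)])
    q=P[4].astype(int); R.append(cv2.resize(c['image'][q[1]-40:q[1]+40,q[0]-40:q[0]+40,::-1],(400,400),interpolation=cv2.INTER_CUBIC))
cv2.imwrite('pics/c6.png',np.hstack(R))
E
```

```text
top [(0.0, [273, 188], 84), (0.1, [272, 187], 81), (0.2, [271, 186], 60), (0.3, [270, 185], 57), (0.4, [268, 183], 72), (0.5, [266, 181], 164), (0.6, [264, 179], 168), (0.7, [262, 177], 119), (0.8, [260, 175], 134), (0.9, [257, 172], 168), (1.0, [255, 170], 149)]
scene [(0.0, [260, 200], 75), (0.1, [259, 198], 75), (0.2, [258, 195], 75), (0.3, [256, 193], 75), (0.4, [254, 190], 75), (0.5, [252, 188], 76), (0.6, [249, 186], 75), (0.7, [247, 183], 75), (0.8, [243, 181], 74), (0.9, [240, 179], 75), (1.0, [237, 177], 75)]
```

View pics/c6.png

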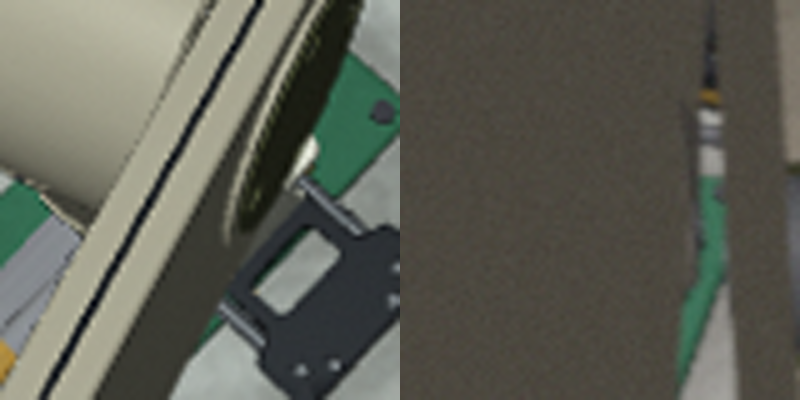

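The arm hides the knob here, so I'll lift straight up and measure by colour mask.

```bash
f(){ grep -E "tool_pos|^force|opening"; }; 
python3 inch.py '[[0,0,0,-1,0],[0,0,0,-3,0],[0,0,0,-4,0],[0,0,0,-4,0],[0,4,0,-2,0],[0,4,0,0,0],[0,4,0,0,0],[0,0,0,0,0]]'|f
cat > k.py <<'E'
from h import *
a=-.708; d=np.array([np.cos(a),np.sin(a)]); n=np.array([-d[1],d[0]])
for nm in('top','scene'):
    c=cam(nm); h=cv2.cvtColor(c['image'],cv2.COLOR_RGB2HSV); P=[]
    for th in np.arange(-.1,1.2,.1):
        p=.5441*d+.2597*n+(.042-.0763*np.cos(th+.092))*n; P.append(proj(c,[[p[0],p[1],.074+.0763*np.sin(th+.092)]])[0])
    P=np.array(P); print(nm,P.round().astype(int).tolist())
    k,l,st,ce=cv2.connectedComponentsWithStats((h[:,:,2]<45).astype('u1'))
    for i in range(1,k):
        if 15<st[i,4]<150 and np.hypot(*(P-ce[i]).T).min()<6: print(ce[i].round(1),st[i])
E
python3 k.py
```

```text
tool_pos: [0.4671, -0.1027, 0.2596]
force: [1.0, -0.3, -0.1]
opening: 0.0004
top [[273, 189], [273, 188], [272, 187], [271, 186], [270, 185], [268, 183], [266, 181], [264, 179], [262, 177], [260, 175], [257, 172], [255, 170], [252, 167]]
[272.  186.9] [268 183   9   9  54]
scene [[261, 203], [260, 200], [259, 198], [258, 195], [256, 193], [254, 190], [252, 188], [249, 186], [247, 183], [243, 181], [240, 179], [237, 177], [233, 175]]
[260.  198.3] [257 195   8   7  42]
```

The knob is at θ ≈ 0.09, so the arm went nearly all the way down. It needs one more press, centred over the knob.

```bash
python3 - <<'E'
from h import *
a=-.708; d=np.array([np.cos(a),np.sin(a)]); n=np.array([-d[1],d[0]])
p=(.5061+.038)*d+(.2597-.034)*n; go(p[0],p[1],.119,a+np.pi/2)
E
```

```text
shift [-0.1187 -0.0004  0.1415] tcp [ 0.4698 -0.1049  0.2602] tilt [ 0.0024 -0.0009]
yaw 0.8641
turn 0.0013
after turn [-0.1187 -0.0003  0.1415]
```

```bash
f(){ grep -E "tool_pos|^force"; }; 
python3 inch.py '[[0,-4,0,0,0],[0,-4,0,0,0],[0,-3.87,0,0,0],[0,0,0,4,0],[0,0,0,4,0],[0,0,0,4,0],[0,0,0,2.05,0],[0,0,0,0,0],[0,0,0,0,0]]'|f
python3 inch.py '[[0,0,0,0.1,0],[0,0,0,0.1,0],[0,0,0,0.1,0],[0,0,0,0,0]]'|f
python3 inch.py '[[0,0,0,0.1,0],[0,0,0,0.1,0],[0,0,0,0.1,0],[0,0,0,0,0]]'|f
python3 inch.py '[[0,0,0,0.05,0],[0,0,0,0.05,0],[0,0,0,0,0]]'|f
```

```text
tool_pos: [0.5606, -0.1831, 0.1189]
force: [0.6, 0.1, 0.8]
tool_pos: [0.5602, -0.1826, 0.116]
force: [-0.9, 0.3, 0.3]
tool_pos: [0.5597, -0.1824, 0.1121]
force: [-0.6, 0.7, 0.3]
tool_pos: [0.5599, -0.1825, 0.1115]
force: [-0.9, -0.3, 2.2]
```

```bash
f(){ grep -E "tool_pos|^force"; }; 
python3 inch.py '[[0,0,0,0.05,0],[0,0,0,0.05,0],[0,0,0,0,0]]'|f
python3 inch.py '[[0,0,0,0.05,0],[0,0,0,0.05,0],[0,0,0,0,0]]'|f
```

```text
tool_pos: [0.5599, -0.1826, 0.111]
force: [-3.7, 0.1, 6.2]
tool_pos: [0.5599, -0.1827, 0.1105]
force: [-5.6, 0.7, 11.2]
```

The force now rises stiffly, so the roller is on the punch. I'll lift away and verify.

Converted, -0.04 m is -4, 0.04 m is 4.

```bash
python3 inch.py '[[0,0,0,-0.5,0],[0,0,0,-3,0],[0,0,0,-4,0],[0,0,0,-4,0],[0,4,0,-2,0],[0,3.37,3.4,0,0],[0,0,0,0,0],[0,0,0,0,0],[0,0,0,0,0]]'|grep -E "^t|^force"
cat > v.py <<'E'
from h import *
def rc(im,f):
    h=cv2.cvtColor(im,cv2.COLOR_BGR2HSV); m=cv2.inRange(h,(14,120,60),(28,255,255)); k,l,st,ce=cv2.connectedComponentsWithStats(m)
    return [(ce[i].round(2),st[i,4]) for i in range(1,k) if st[i,4]>f]
b=cv2.imread('pics/c5.png')
S=cam('scene'); save(S,'s9.png'); now=cv2.resize(S['image'][120:280,180:320,::-1],(400,400),interpolation=cv2.INTER_CUBIC)
print('before',rc(b[:,400:],80)); print('now',rc(now,80)); print(robot.read_state()['tool_pos'])
E
python3 v.py; python3 k.py
```

```text
t: 27.65
tool_pos: [0.526, -0.1093, 0.2439]
force: [0.1, -0.2, 0.2]
before [(array([303.92,   2.57]), np.int32(279)), (array([134.3,  49.4]), np.int32(262)), (array([209.12, 143.22]), np.int32(109)), (array([137.97, 312.48]), np.int32(393))]
now [(array([303.98,   2.54]), np.int32(276)), (array([134.18,  52.78]), np.int32(262)), (array([209.08, 143.16]), np.int32(106)), (array([138.  , 312.46]), np.int32(391))]
[ 0.52594037 -0.10952295  0.2437681 ]
top [[273, 189], [273, 188], [272, 187], [271, 186], [270, 185], [268, 183], [266, 181], [264, 179], [262, 177], [260, 175], [257, 172], [255, 170], [252, 167]]
[272.4 187.6] [269 184   8   8  52]
scene [[261, 203], [260, 200], [259, 198], [258, 195], [256, 193], [254, 190], [252, 188], [249, 186], [247, 183], [243, 181], [240, 179], [237, 177], [233, 175]]
[260.7 200.1] [257 197   8   7  45]
```

```bash
python3 -c "
from plant import robot
print(robot.close_job())"
```

```text
the job is handed in; nothing more can be done
None
```

The job is handed in at about 28 s: the brass-ringed punch is pressed home against the spindle face (about 5 N at most), the hold-down roller rests on it, and the final images show the punch unmoved and the arm at about 0 rad; no verdict was returned.

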